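Lengthen the stand's shorter leg by one hole

ROBOT

A 7-joint arm with a two-finger parallel gripper is mounted at the origin on a cart in front of the work surface, level with it; the furniture and walls round the work are solid. World frame = base frame: x ahead of the robot, y to its left, z up, the work surface at z = 0. Lengths are in m, angles in rad, forces in N, time in s.
With the tool pointing down it reaches from about 0.425 to 0.875 m from the base axis. Payload 4.7 kg.
Tool frame: the origin (TCP) lies at the very end of the fingers, on their centre line; the grasp point (between the pads) lies arm.grip_point_offset behind it (arm.grip_point_offset is the distance from the TCP to the grasp point, in m); z points along the fingers, y is the line along which they close (so a half turn about z gives the same grasp; the last joint's range is limited). The gripper opens to 87 mm and grips with 3 to 60 N. Pads are 19 mm wide; open, the fingers measure 117 mm over their backs; the gripper's body (75 mm by 190 mm) begins 51 mm behind the grasp point.
Start: joints at [-1.163, 0.321, -0.07, 1.45, 0.023, 1.371, -0.057], TCP at [0.249, 0.6, 0.223] pointing down, gripper open.
Joint ranges: [-2.86, 2.86], [-0.3, 2.09], [-1.38, 1.24], [0.06, 2.45], [-1.56, 4.7], [0.09, 2.05], [-2.69, 2.69]. Speed limits (rad/s): [2.57, 2.57, 3.14, 3.14, 3.14, 3.14, 3.14].

INTERFACE

Orientations are given as [roll, pitch, yaw] about the fixed x, y, z axes, in that order (R = Rz(yaw) Ry(pitch) Rx(roll)).
In Python, from plant import sensors, cams, arm gives the robot as it stands.
- The arm moves only by the tool step_arm, never from a script. Its argument "rows" is a list of rows, each a list of 3 entries, a list of its own where there are three numbers: the closure, from 0 (fully open) to 1 (shut), then the shift along the world's x, y, z in cm, then the turn about the world's z in degrees. A call has 1 to 10 rows; each row is the pose to reach, as a shift and turn from the pose commanded when the call began; what a row does not reach only later rows make up. A row lasts 1/12 s, in which the tool goes at most 41.7 mm and 7.16 degrees, less where a joint would pass 70% of its speed; a pose out of reach is approached as far as the arm can. A call with a gripper value outside its range is refused whole. The fingers move at their own pace and stop on an object; "newtons" is the grip in N (left out, the last holds). Time passes only in rows, so rows that repeat a pose let the fingers close. It gives the time, the measured TCP pose, the force, the opening and the grip force at its end, in the units of the state.
- sensors.state(): the state, without advancing time (a new reading comes with each control period).
- cams.grab_frame(name): name is "scene" or "top" or "wrist"; returns the picture (480x640x3 uint8, blue, green, red); there is no depth.
- cams.get_calibration(name): a dict with "fx", "fy", "cx", "cy" (pixels), "R" (3x3) and "t" (3): a world point X has camera coordinates R X + t; the wrist camera has in their place "tool_from_camera" (4x4, takes a point from camera to tool coordinates, whose origin is the TCP and whose axes are the flange's). Camera axes: x right, y down, z forward; pixel columns grow to the right and rows downward; lengths in m; the calibration is good to about 2 mm. A picture is of the moment at which its call begins: read the wrist's pose just before it. get_calibration takes no time and is no camera call.
- arm.hand_in(): hands the job in; it is judged then, once.
The state is a dict: "t": time; "q": joint angles; "joint_vel": joint speeds; "joint_torque": joint torques, N m; "position": TCP position; "ee_rot": TCP orientation; "ft_force": force on the tool from outside, world axes, zero at the start; "torque": the same for the moment, N m; "opening": opening from 0.0 (shut) to 1.0 (fully open); "gripper_force": force on a finger pad.
Only numpy, scipy, OpenCV 4.12 (cv2) and the standard library are available. Lean on these libraries where they do the work, as an engineer would, in place of code of your own. Each camera call takes 0.05 s, during which the arm holds its last target. There are 200 camera calls.

TASK

Two telescoping legs of a stand lie in cradles on the table and one is set a hole shorter than the other. Press the shorter leg's snap button flush and slide its inner tube out to the next hole until the button springs fully up there, so that both legs are equally long; never push with more than 25 N, and do not run past the hole. Leave the longer leg's setting, the forceps, the petri dish and the dropper bottle as they are, and let go at the end.

Things in the scene. Friction and masses are not known exactly. Their poses are not given: they have to be found in the camera images.
- short_cradle: fixed grey cradle (120 x 70 mm) under the shorter leg. Origin on the table under the middle hole as drawn; +x along the leg to its foot (the way it gets longer), z up. The leg, a 28 mm square aluminium sleeve with a 22.6 mm steel inner tube, is clamped up to 10 mm to or fro along x of the drawn place, so true holes, button and flange lie up to 10 mm off the three points below: feel or look.
- short_hole (a point): drawn place (real one up to 10 mm off along the leg) of the sleeve's middle hole, in its level upper face, 42 mm above the table. Three 13 mm round holes, 25 mm apart; the sleeve ends (mouth) 38 mm from the middle one on the foot side. The 10 mm domed steel snap button of the inner tube stands 5.5 mm out of this hole; while up it locks the tube both ways, with up to 2 mm play either way.
- next_hole (a point): drawn place (10 mm off at most, likewise) of the next hole, 25 mm nearer the foot: the goal. The button springs up here by itself if nothing covers the hole, and then stops the tube (2 mm play either way). Fingers still pressing on the sleeve over this hole would keep the button down and let the tube run past, so lift them 7 mm or more clear once the button is trapped.
- flange_face (a point): drawn place (10 mm off at most, likewise) on the sleeve-side face of the black upright thumb flange of the inner tube, 11 mm above the sleeve's top: flange 8 mm thick, 40 mm wide, its top 22 mm above the sleeve's top. It moves with the button (not this point): this face is always 41 mm footward of the button's centre, so one finger can hold the button down while the other pushes the flange.
- short_tube (a joint): inner tube of the shorter leg with button, flange and rubber foot (34 mm across, its end 65 mm beyond the flange's face), m outward: 0 = button centred in the middle hole, 0.025 = in the next one, above 0.030 = run past. With the button trapped it slides against about 3 to 4 N. Any push above 25 N counts as damage.
- short_button (a joint): snap button of the shorter leg, m pressed: 0 fully up (5.5 mm proud), 0.0055 flush, about 0.006 under the wall. Spring 2.5 N at first, 5 N flush. Held flush (finger down on the sleeve), a further 6 to 15 N outward on the flange wedges it under the hole's rim; once the tube has gone 7 mm or more it stays trapped there without a finger, until the next hole.
- long_cradle: fixed grey cradle of the longer leg, built, placed and described like the other, but its button already stands in the outermost hole (x = 25 mm) and its flange's face is at x = 66 mm. This leg is the pattern and must stay as it is.
- long_tube (a joint): inner tube of the longer leg, same scale; stands at about 0.025
- long_button (a joint): snap button of the longer leg, same scale; stays up at 0
- forceps: steel forceps, 14 x 121 x 9 mm, lying loose between the legs; origin at the centre of its underside, y along it; bystander
- petri: petri dish, 61 mm across, 14 mm high, loose; origin at the centre of its underside; bystander
- dropper: amber dropper bottle, 28 mm across, 84 mm high, standing loose; origin at the centre of its underside; bystander

How it is judged:
By the outcome, as a careful person would: the job done as asked, in the order asked, and still so for the second after the job is handed in, with the robot touching nothing.
It also fails if it takes over 35 s, if anything falls off the work surface, if the arm or the gripper's body presses on something with over 40 N, if the wrist force passes 120 N, or if a joint passes its speed limit or range.

## Working session

There is one attempt and no reset: what is moved stays moved. The work goes in short steps, Python scripts to look and compute and a tool call to move; the robot and the scene stay as the last step left them, time stands still between calls to the robot, and variables do not carry over. Pictures are saved under pics/ and viewed, at most 10 in all, crops included, and the job is handed in when it is done.

Besides the shell and the picture viewer there is one more tool, called in YAML: its name, and indented under it one key for each argument. step_arm: Moves the arm, as the interface text tells. Its arguments: {"type":"object","properties":{"rows":{"type":"array","items":{"type":"array"}},"newtons":{"type":"number"}},"required":["rows"]}

```bash
mkdir -p pics; python3 - <<'E'
from plant import sensors,cams,arm
import cv2
s=sensors.state();print(s['t'],s['position'],s['ee_rot'],s['ft_force'],s['opening'],arm.grip_point_offset)
for n in("scene","top"):
    cv2.imwrite(f"pics/{n}0.png",cams.grab_frame(n));print(cams.get_calibration(n))
print(cams.get_calibration("wrist"))
E
```

```text
0.0 [0.24926259 0.59970807 0.22146118] [-3.13968774e+00  1.29682514e-04  2.74782947e+00] [ 0.16689191 -0.98765767 -0.336218  ] 1.0023085181868927 0.0187
{'fx': 499.35334376989846, 'fy': 499.35334376989846, 'cx': 310.44692149575826, 'cy': 237.00828969007563, 'R': array([[ 0.57545606, -0.81766605,  0.0165094 ],
       [-0.4508623 , -0.33402015, -0.82774013],
       [ 0.68232947,  0.46888461, -0.56086872]]), 't': array([-0.38656953,  0.29291518,  0.58124335])}
{'fx': 498.6919715375338, 'fy': 498.6919715375338, 'cx': 325.7133779008262, 'cy': 243.31055449978675, 'R': array([[-1.30782227e-02, -9.99914467e-01, -1.39486164e-04],
       [-9.83318053e-01,  1.28864627e-02, -1.81437441e-01],
       [ 1.81423720e-01, -2.23571999e-03, -9.83402479e-01]]), 't': array([-0.08808799,  0.5682696 ,  0.9217908 ])}
{'fx': 379.7302729456542, 'fy': 379.7302729456542, 'cx': 320.3772016359038, 'cy': 246.97834027323816, 'tool_from_camera': array([[-3.00213643e-04, -9.56526581e-01, -2.91645005e-01,
         7.99244640e-02],
       [ 9.99999918e-01, -2.08254093e-04, -3.46356157e-04,
        -9.05835368e-06],
       [ 2.70562605e-04, -2.91645086e-01,  9.56526566e-01,
        -1.61600891e-01],
       [ 0.00000000e+00,  0.00000000e+00,  0.00000000e+00,
         1.00000000e+00]])}
```

View pics/top0.png

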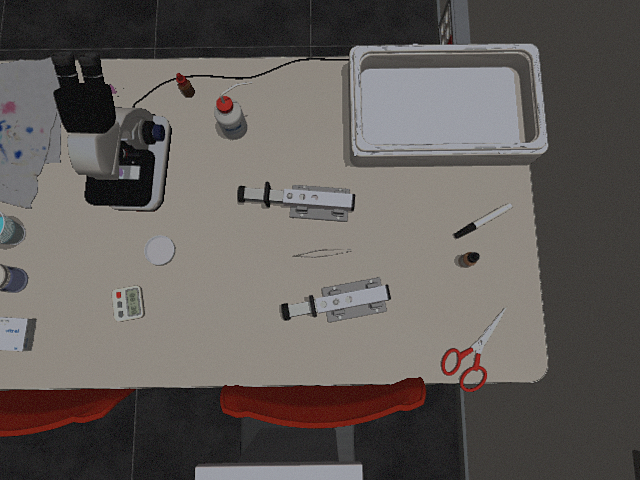

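View pics/scene0.png

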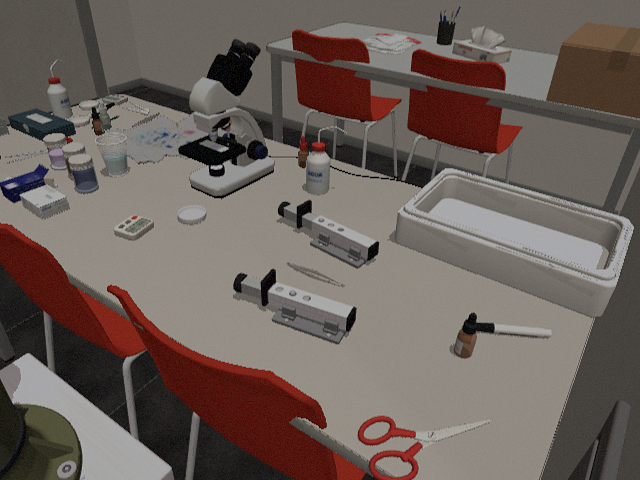

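The top view shows the shorter leg is the lower one: foot at (285,311), flange at (312,305), sleeve right end at (389,293). The upper leg, with its flange at (267,195), is the long one. Zooming in on the short leg next.

```bash
cat > h.py <<'E'
import numpy as np
from plant import sensors,cams
from scipy.spatial.transform import Rotation as Ro
def ray(n,u,v,z,pose=None):
    c=cams.get_calibration(n)
    d=np.array([(u-c['cx'])/c['fx'],(v-c['cy'])/c['fy'],1])
    if n=='wrist':
        T=c['tool_from_camera'];R=Ro.from_euler('xyz',pose[1]).as_matrix()
        o=R@T[:3,3]+pose[0];d=R@T[:3,:3]@d
    else: o=-c['R'].T@c['t'];d=c['R'].T@d
    return o+d*(z-o[2])/d[2]
E
python3 - <<'E'
import cv2
from h import *
im=cv2.imread("pics/top0.png")[265:335,270:400]
cv2.imwrite("pics/topc.png",cv2.resize(im,None,fx=6,fy=6,interpolation=cv2.INTER_CUBIC))
for p in((312,305),(389,293),(335,301)):print(ray('top',*p,.042))
E
```

```text
[ 0.44825978 -0.06750932  0.042     ]
[ 0.46942009 -0.21685938  0.042     ]
[ 0.4553603  -0.11199823  0.042     ]
```

View pics/topc.png

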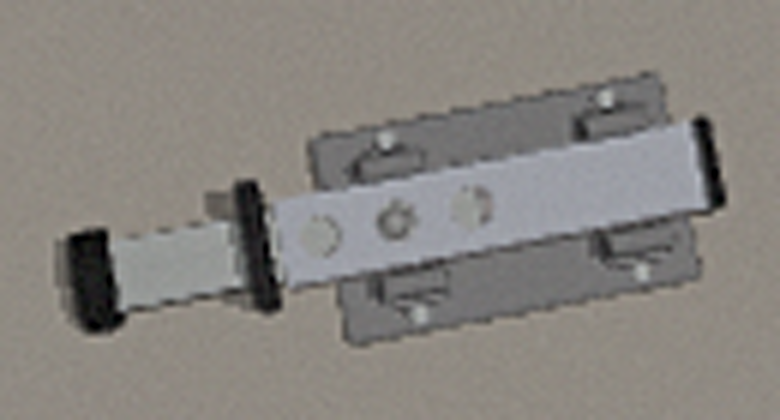

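The crop shows the short leg: button at crop (396,221), outer hole at (320,236), inner hole at (472,206) and flange at (258,245). I'll work out its pose and move above it.

```bash
python3 - <<'E'
from h import *
f=lambda u,v,z:ray('top',270+u/6-.4,265+v/6-.4,z)
a,b,c=f(320,236,.042),f(396,221,.045),f(472,206,.042)
print(a,b,c,np.linalg.norm((a-c)[:2]))
d=f(280,243,.042)-f(700,168,.042);print(np.degrees(np.arctan2(d[1],d[0])),np.degrees(np.arctan2(*(a-c)[1::-1])))
print(f(247,248,.064),f(90,280,.04))
E
```

```text
[ 0.45003004 -0.08862234  0.042     ] [ 0.45431317 -0.11308189  0.045     ] [ 0.45900193 -0.1377085   0.042     ] 0.04989936095867613
99.32285662254041 100.35809653127527
[ 0.44522612 -0.06575854  0.064     ] [ 0.43705549 -0.01451929  0.04      ]
```

step_arm:
  rows:
    - [0,[4,-4,0],7]
    - [0,[8,-8,0],14]
    - [0,[12,-12,0],21]
    - [0,[15,-16,0],28]
    - [0,[18,-20,0],34]
    - [0,[20,-24,0],34]
    - [0,[20,-28,0],34]
    - [0,[20,-32,0],34]
    - [0,[20,-36,0],34]
    - [0,[20,-40,0],34]

```text
t: 0.93
position: [0.4454, 0.2522, 0.222]
ee_rot: [-3.141, -0.001, -2.943]
ft_force: [1.1, -0.3, 1.1]
opening: 1.0
gripper_force: 0.0
```

step_arm:
  rows:
    - [0.79,[0,-4,-1],-1.6]
    - [0.79,[0,-8,-2],-1.6]
    - [0.79,[0,-12,-3],-1.6]
    - [0.79,[0,-16,-4],-1.6]
    - [0.79,[0,-20,-5],-1.6]
    - [0.79,[0,-24,-6],-1.6]
    - [0.79,[0,-28,-6],-1.6]
    - [0.79,[0,-28.5,-6],-1.6]
    - [0.79,[0,-28.5,-6],-1.6]
    - [0.79,[0,-28.5,-6],-1.6]

```text
t: 1.77
position: [0.445, -0.0297, 0.1625]
ee_rot: [3.141, 0.0, -2.97]
ft_force: [0.7, 0.5, 0.4]
opening: 0.325
gripper_force: 0.0
```

```bash
python3 - <<'E'
from h import *
import cv2
s=sensors.state();print(s['t'],s['position'],s['ee_rot'],s['opening'],s['ft_force'])
cv2.imwrite("pics/w1.png",cams.grab_frame("wrist"))
E
```

```text
1.7667 [ 0.44500854 -0.02970225  0.16253448] [ 3.14066774e+00  7.21133905e-05 -2.97049302e+00] 0.32471882108089023 [0.72379693 0.45854614 0.35685131]
```

View pics/w1.png

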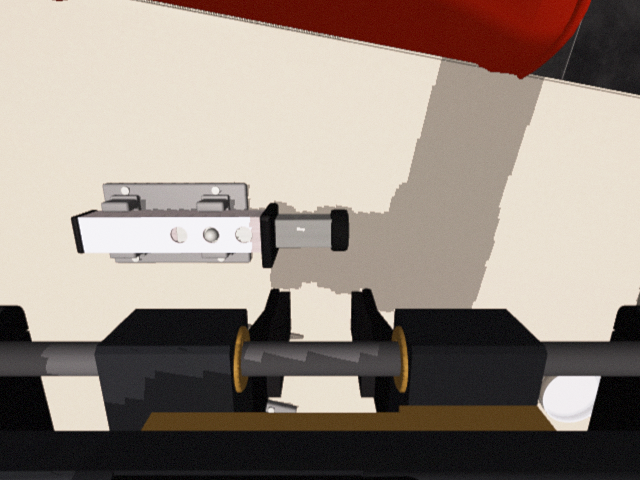

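The wrist view shows holes at (179,235), (211,235, button) and (244,235), with the flange at about x 262–278. The fingertips are at (290,290) and (352,290), each about 8 mm thick at the very end. Next I'll compute positions and settle above the leg.

```bash
python3 - <<'E'
from h import *
import cv2
p=(np.array([ 0.44500854,-0.02970225,0.16253448]),[3.14066774,7.2e-5,-2.97049302])
im=cv2.imread("pics/w1.png");print(im[235,255:285].mean(1).astype(int))
for u,z in((179,.042),(211,.0455),(244,.042),(262,.064)):print(u,ray('wrist',u,235,z,p))
E
```

```text
[213 214 214 215 207 122  32  14  16  24  18  17  24  23  19  20   8   3
   1  15  73 164 162 163 158 159 161 163 160 160]
179 [ 0.45990534 -0.13766896  0.042     ]
211 [ 0.45462085 -0.11256147  0.0455    ]
244 [ 0.45142594 -0.08841852  0.042     ]
262 [ 0.44261626 -0.07236231  0.064     ]
```

step_arm:
  rows:
    - [0.7,[0,-3,-1],0]
    - [0.7,[0.2,-5,-2],0]
    - [0.7,[0.4,-6.5,-3],0]
    - [0.7,[0.4,-6.5,-4],0]
    - [0.7,[0.4,-6.5,-4],0]
    - [0.7,[0.4,-6.5,-4],0]

```text
t: 2.32
position: [0.4488, -0.0931, 0.1221]
ee_rot: [3.141, -0.002, -2.967]
ft_force: [-0.1, -0.8, -0.1]
opening: 0.303
gripper_force: 0.0
```

```bash
python3 - <<'E'
from h import *
import cv2
s=sensors.state();print(s['t'],s['position'],s['ee_rot'],s['opening'],s['ft_force'],s['joint_vel'].round(3))
cv2.imwrite("pics/w2.png",cams.grab_frame("wrist"))
E
```

```text
2.3167 [ 0.44884623 -0.09311742  0.12205447] [ 3.14074618e+00 -1.52127699e-03 -2.96702532e+00] 0.3029523722431557 [-0.0784054  -0.78001631 -0.09189405] [-0.003 -0.015 -0.004 -0.017  0.005  0.001  0.004]
```

View pics/w2.png

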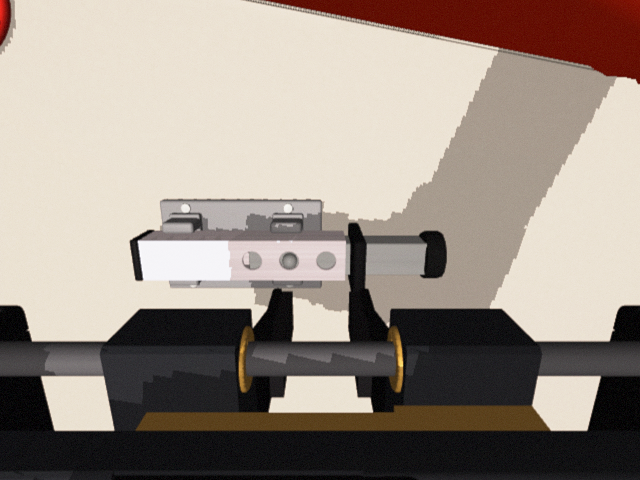

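The second wrist view shows the button at (289,261), the flange face at about x 349 and fingertips at (272–293,290) and (349–371,290), consistent with the computed pose. Now lining up and descending to just above the button.

step_arm:
  rows:
    - [0.7,[0.27,-0.26,-1],0]
    - [0.7,[0.27,-0.26,-3],0]
    - [0.7,[0.27,-0.26,-5],0]
    - [0.7,[0.27,-0.26,-6.5],0]
    - [0.7,[0.27,-0.26,-6.9],0]
    - [0.7,[0.27,-0.26,-6.9],0]
    - [0.7,[0.27,-0.26,-6.9],0]

```text
t: 2.95
position: [0.4523, -0.0976, 0.054]
ee_rot: [-3.141, 0.001, -2.969]
ft_force: [-0.4, -0.1, 0.1]
opening: 0.297
gripper_force: 0.0
```

```bash
python3 - <<'E'
from h import *
import cv2
s=sensors.state();print(s['t'],s['position'],s['ee_rot'],s['opening'],s['ft_force'])
cv2.imwrite("pics/w3.png",cams.grab_frame("wrist"))
E
```

```text
2.95 [ 0.45232699 -0.09764231  0.05401271] [-3.14144689e+00  6.49523167e-04 -2.96924556e+00] 0.29664033094537223 [-0.37943622 -0.14638939  0.11611334]
```

View pics/w3.png

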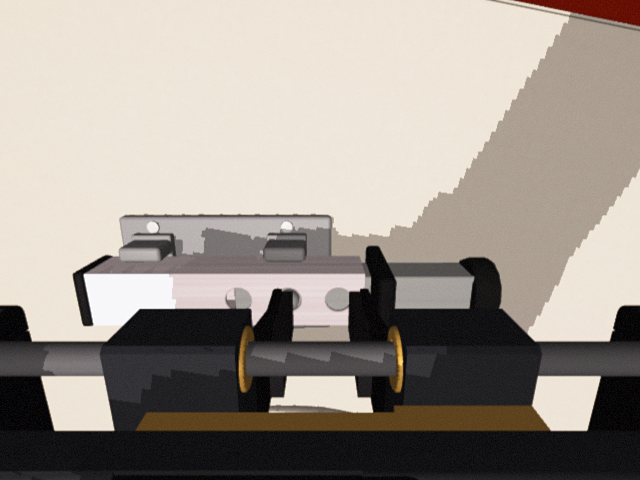

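The button is at (289,299), about 2 mm footward of finger A's centre. I'll correct that and press down in small steps.

step_arm:
  rows:
    - [0.7,[-0.03,0.2,0],0]
    - [0.7,[-0.03,0.2,-0.3],0]
    - [0.7,[-0.03,0.2,-0.5],0]
    - [0.7,[-0.03,0.2,-0.7],0]
    - [0.7,[-0.03,0.2,-0.8],0]
    - [0.7,[-0.03,0.2,-0.9],0]
    - [0.7,[-0.03,0.2,-1.0],0]
    - [0.7,[-0.03,0.2,-1.0],0]

```text
t: 3.67
position: [0.4518, -0.0958, 0.0438]
ee_rot: [3.141, 0.001, -2.97]
ft_force: [-0.4, 1.1, 4.0]
opening: 0.299
gripper_force: 2.0
```

step_arm:
  rows:
    - [0.7,[0,0,-0.1],0]
    - [0.7,[0,0,-0.2],0]
    - [0.7,[0,0,-0.25],0]
    - [0.7,[0,0,-0.25],0]

```text
t: 4.0
position: [0.4519, -0.0958, 0.0424]
ee_rot: [3.141, 0.0, -2.97]
ft_force: [-3.3, 2.1, 16.2]
opening: 0.301
gripper_force: 7.5
```

step_arm:
  rows:
    - [0.7,[-0.01,0.05,0.02],0]
    - [0.7,[-0.02,0.1,0.02],0]
    - [0.7,[-0.03,0.15,0.02],0]
    - [0.7,[-0.03,0.2,0.02],0]
    - [0.7,[-0.03,0.2,0.02],0]

```text
t: 4.42
position: [0.4519, -0.0958, 0.0424]
ee_rot: [-3.139, 0.001, -2.971]
ft_force: [-2.5, -3.8, 11.6]
opening: 0.297
gripper_force: 5.7
```

step_arm:
  rows:
    - [0.7,[-0.01,0.05,0],0]
    - [0.7,[-0.02,0.1,0],0]
    - [0.7,[-0.02,0.15,0],0]
    - [0.7,[-0.02,0.15,0],0]

```text
t: 4.75
position: [0.452, -0.0954, 0.0425]
ee_rot: [-3.138, 0.002, -2.971]
ft_force: [-1.7, -6.4, 10.6]
opening: 0.3
gripper_force: 5.2
```

step_arm:
  rows:
    - [0.7,[-0.01,0.05,0],0]
    - [0.7,[-0.02,0.1,0],0]
    - [0.7,[-0.02,0.15,0],0]
    - [0.7,[-0.02,0.15,0],0]

```text
t: 5.08
position: [0.4519, -0.0941, 0.0425]
ee_rot: [-3.138, 0.002, -2.971]
ft_force: [-1.2, -5.3, 9.9]
opening: 0.299
gripper_force: 5.0
```

step_arm:
  rows:
    - [0.7,[-0.02,0.05,0],0]
    - [0.7,[-0.04,0.1,0],0]
    - [0.7,[-0.05,0.15,0],0]
    - [0.7,[-0.05,0.15,0],0]

```text
t: 5.42
position: [0.4515, -0.0924, 0.0425]
ee_rot: [-3.138, 0.002, -2.971]
ft_force: [-1.5, -5.6, 9.5]
opening: 0.303
gripper_force: 4.7
```

```bash
python3 - <<'E'
from h import *
import cv2
s=sensors.state();print(s['position'],s['opening'])
im=cams.grab_frame("wrist")[240:360,180:400];cv2.imwrite("pics/w4.png",im)
cv2.imwrite("pics/w4c.png",cv2.resize(cv2.convertScaleAbs(im,alpha=1.5,beta=20),None,fx=3.6,fy=3.6,interpolation=cv2.INTER_CUBIC))
E
```

```text
[ 0.45150557 -0.09243635  0.04245346] 0.30273656939836435
```

View pics/w4c.png

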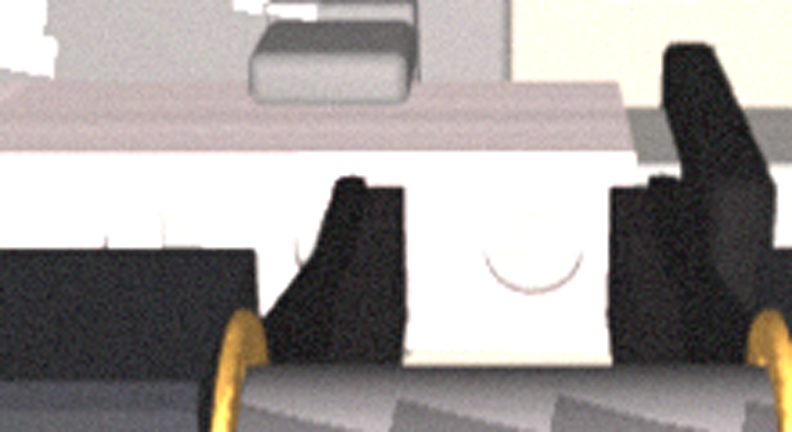

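The crop shows finger A over the middle hole, about 3 mm footward of its centre (hole's left rim visible at (298,250)), and finger B's back reaching the flange at about x 690. The button is 2 mm behind A's centre, so I'll widen the fingers slightly and push on.

step_arm:
  rows:
    - [0.68,[0,0,0],0]
    - [0.68,[0,0,0],0]
    - [0.68,[-0.01,0.05,0],0]
    - [0.68,[-0.01,0.1,0],0]
    - [0.68,[-0.02,0.1,0],0]

```text
t: 5.88
position: [0.4514, -0.0916, 0.0425]
ee_rot: [-3.137, 0.002, -2.971]
ft_force: [-0.9, -6.1, 8.8]
opening: 0.32
gripper_force: 5.9
```

step_arm:
  rows:
    - [0.68,[-0.01,0.05,-0.02],0]
    - [0.68,[-0.02,0.1,-0.04],0]
    - [0.68,[-0.03,0.15,-0.04],0]
    - [0.68,[-0.03,0.15,-0.04],0]

```text
t: 6.22
position: [0.4514, -0.0909, 0.0424]
ee_rot: [-3.136, 0.003, -2.971]
ft_force: [-0.1, -8.9, 10.0]
opening: 0.318
gripper_force: 6.6
```

Force is building at the rim, so I'll keep pushing.

step_arm:
  rows:
    - [0.68,[-0.01,0.05,0],0]
    - [0.68,[-0.02,0.1,0],0]
    - [0.68,[-0.03,0.15,0],0]
    - [0.68,[-0.03,0.15,0],0]

```text
t: 6.55
position: [0.4511, -0.0894, 0.0423]
ee_rot: [-3.136, 0.003, -2.971]
ft_force: [0.3, -8.1, 8.7]
opening: 0.321
gripper_force: 6.0
```

step_arm:
  rows:
    - [0.68,[-0.01,0.05,0],0]
    - [0.68,[-0.02,0.1,0],0]
    - [0.68,[-0.03,0.15,0],0]
    - [0.68,[-0.04,0.2,0],0]
    - [0.68,[-0.05,0.25,0],0]
    - [0.68,[-0.05,0.25,0],0]

```text
t: 7.05
position: [0.4506, -0.0869, 0.0423]
ee_rot: [-3.136, 0.003, -2.972]
ft_force: [-0.5, -8.0, 10.4]
opening: 0.318
gripper_force: 5.8
```

step_arm:
  rows:
    - [0.68,[-0.01,0.05,0],0]
    - [0.68,[-0.02,0.1,0],0]
    - [0.68,[-0.03,0.15,0],0]
    - [0.68,[-0.04,0.2,0],0]
    - [0.68,[-0.05,0.25,0],0]
    - [0.68,[-0.05,0.3,0],0]
    - [0.68,[-0.05,0.3,0],0]

```text
t: 7.63
position: [0.4501, -0.0839, 0.0423]
ee_rot: [-3.136, 0.003, -2.971]
ft_force: [-1.0, -7.7, 11.0]
opening: 0.318
gripper_force: 5.9
```

```bash
python3 - <<'E'
from h import *
import cv2
s=sensors.state();print(s['position'],s['opening'])
im=cams.grab_frame("wrist")[240:360,180:400];cv2.imwrite("pics/w5.png",im)
cv2.imwrite("pics/w5c.png",cv2.resize(im,None,fx=3.6,fy=3.6,interpolation=cv2.INTER_CUBIC))
E
```

```text
[ 0.45012239 -0.0839448   0.04233095] 0.3181483013265599
```

View pics/w5c.png

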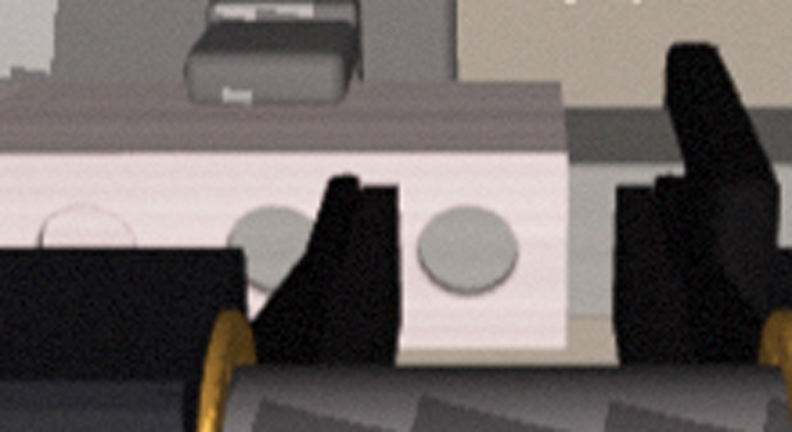

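Tube has moved about 10 mm: the middle hole at (277,250) shows bare tube, and the button is trapped under finger A (328–398), while the next hole is at (468,250). Lifting 10 mm clear, with the fingers still behind the flange.

step_arm:
  rows:
    - [0.68,[0,-0.05,0.2],0]
    - [0.68,[0,-0.05,0.5],0]
    - [0.68,[0,-0.05,0.8],0]
    - [0.68,[0,-0.05,1.1],0]
    - [0.68,[0,-0.05,1.1],0]

```text
t: 8.1
position: [0.4479, -0.0826, 0.0515]
ee_rot: [-3.139, -0.001, -2.971]
ft_force: [-0.7, -4.8, 1.6]
opening: 0.321
gripper_force: 2.4
```

step_arm:
  rows:
    - [0.68,[0,0.1,0],0]
    - [0.68,[-0.02,0.2,0],0]
    - [0.68,[-0.03,0.3,0],0]
    - [0.68,[-0.05,0.4,0],0]
    - [0.68,[-0.07,0.5,0],0]
    - [0.68,[-0.09,0.6,0],0]
    - [0.68,[-0.1,0.7,0],0]
    - [0.68,[-0.12,0.8,0],0]
    - [0.68,[-0.14,0.9,0],0]

```text
t: 8.85
position: [0.4467, -0.0713, 0.0515]
ee_rot: [-3.142, -0.001, -2.97]
ft_force: [-1.3, -3.0, -1.3]
opening: 0.321
gripper_force: 1.3
```

step_arm:
  rows:
    - [0.68,[0,0.03,0],0]
    - [0.68,[-0.01,0.06,0],0]
    - [0.68,[-0.01,0.09,0],0]
    - [0.68,[-0.01,0.09,0],0]

```text
t: 9.18
position: [0.447, -0.0704, 0.0519]
ee_rot: [3.142, 0.0, -2.97]
ft_force: [-0.5, -1.8, -1.9]
opening: 0.319
gripper_force: 1.1
```

step_arm:
  rows:
    - [0.68,[0,0.04,0],0]
    - [0.68,[-0.01,0.08,0],0]
    - [0.68,[-0.01,0.12,0],0]
    - [0.68,[-0.01,0.12,0],0]

```text
t: 9.52
position: [0.4468, -0.0695, 0.0519]
ee_rot: [-3.141, -0.0, -2.97]
ft_force: [-1.0, -2.8, -0.8]
opening: 0.321
gripper_force: 1.6
```

```bash
python3 - <<'E'
from h import *
import cv2
s=sensors.state();print(s['position'],s['opening'],s['ft_force'])
im=cams.grab_frame("wrist")[220:360,150:400];cv2.imwrite("pics/w6.png",im)
cv2.imwrite("pics/w6c.png",cv2.resize(im,None,fx=3.2,fy=3.2,interpolation=cv2.INTER_CUBIC))
E
```

```text
[ 0.44681267 -0.06948645  0.05187452] 0.3212191461074227 [-1.04120826 -2.77416382 -0.76839348]
```

View pics/w6c.png

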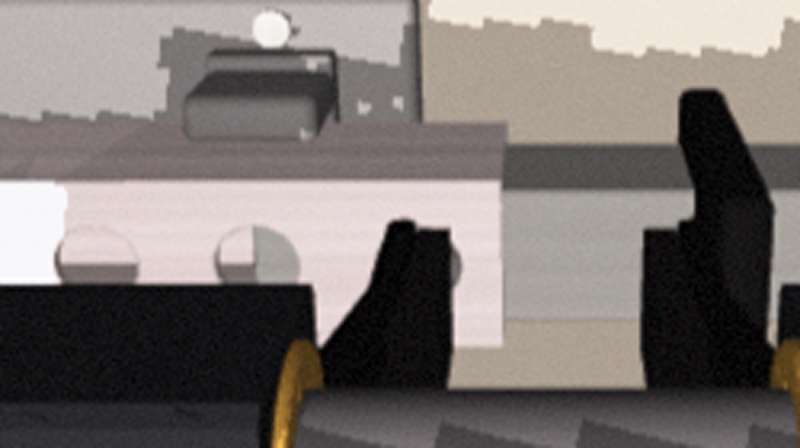

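The next hole (centre about (418,265)) is hidden behind raised finger A. Force is still only sliding friction, so I'll keep taking small steps until it stops.

step_arm:
  rows:
    - [0.68,[0,0.04,0],0]
    - [0.68,[-0.01,0.08,0],0]
    - [0.68,[-0.01,0.12,0],0]
    - [0.68,[-0.01,0.12,0],0]

```text
t: 9.9
position: [0.4467, -0.0691, 0.0519]
ee_rot: [-3.14, -0.0, -2.97]
ft_force: [-1.1, -5.9, -1.4]
opening: 0.317
gripper_force: 2.8
```

step_arm:
  rows:
    - [0.68,[0,0.04,0],0]
    - [0.68,[-0.01,0.08,0],0]
    - [0.68,[-0.01,0.12,0],0]
    - [0.68,[-0.01,0.12,0],0]

```text
t: 10.23
position: [0.4467, -0.0688, 0.0519]
ee_rot: [-3.139, -0.0, -2.971]
ft_force: [0.1, -7.4, -2.0]
opening: 0.32
gripper_force: 3.8
```

It has hit the stop, so I'll back off, lift away and check.

step_arm:
  rows:
    - [0.68,[0.05,-0.3,0],0]
    - [0.68,[0.1,-0.6,0],0]
    - [0.68,[0.1,-0.6,0],0]
    - [0.68,[0.1,-0.6,2],0]
    - [0.68,[0.1,-0.6,5],0]
    - [0.68,[0.1,-0.6,8],0]
    - [0.68,[0.1,-0.6,8],0]
    - [0.68,[0.1,-0.6,8],0]

```text
t: 10.9
position: [0.4495, -0.0721, 0.1338]
ee_rot: [3.141, 0.005, -2.969]
ft_force: [-0.3, -0.1, -1.3]
opening: 0.322
gripper_force: 0.0
```

```bash
python3 - <<'E'
from h import *
import cv2
s=sensors.state();print(s['t'],s['position'],s['ee_rot'],s['ft_force'])
im=cams.grab_frame("wrist");cv2.imwrite("pics/w7.png",im)
t=cams.grab_frame("top");cv2.imwrite("pics/top7.png",t)
a=cv2.resize(im[190:330,150:450],(800,373),interpolation=cv2.INTER_CUBIC)
b=cv2.resize(t[180:335,200:520],(800,388))[:227+160]
cv2.imwrite("pics/c7.png",np.vstack([a,cv2.resize(t[180:280,225:405],(400,222)).repeat(1,0) if 0 else cv2.resize(t[180:270,225:545],(800,225))]))
E
```

```text
10.9 [ 0.4495261  -0.07207486  0.13382027] [ 3.14086941  0.00509758 -2.96918022] [-0.34218295 -0.09774227 -1.25190335]
```

View pics/c7.png

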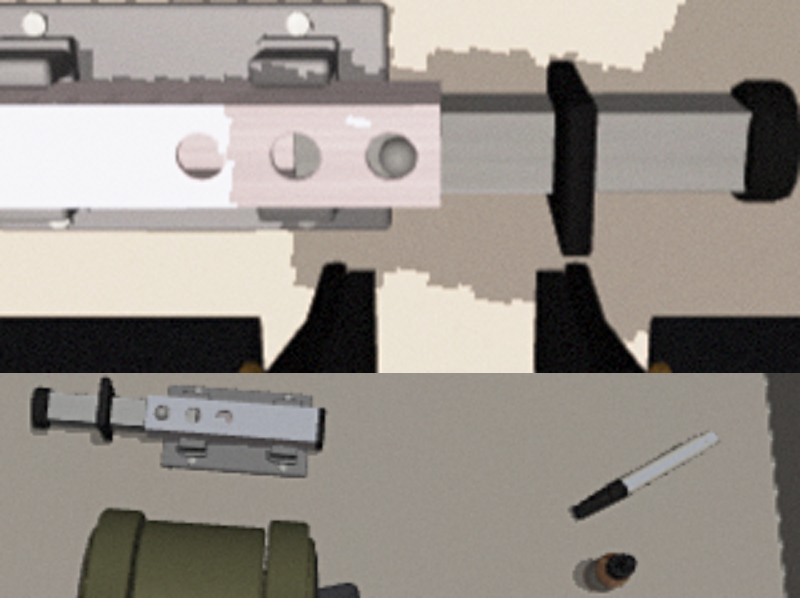

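Top half: the button's full dome stands in the outer hole at (397,156), with the flange well clear of the mouth and the fingers off. Bottom half: the long leg and dropper are as they were. Handing in.

```bash
python3 -c "
from plant import arm
print(arm.hand_in())"
```

```text
the job is handed in; nothing more can be done
None
```

The shorter leg's button is up in the next hole, so both legs should match to within the 2 mm play (seen by camera and by the stop, not measured). Force readings stayed under 25 N, I never moved near the long leg or the loose items, and I handed in at about 11 s with the gripper clear.

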